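# Right the fallen nip cell and set the gap gauge

### The arm

A 7-joint arm with a two-finger parallel gripper is mounted at the origin on the work surface. World frame = base frame: x ahead of the robot, y to its left, z up, the work surface at z = 0. Lengths are in m, angles in rad, forces in N, time in s.
With the tool pointing down it reaches from about 0.4 to 0.925 m from the base axis. Payload 5.6 kg.
Tool frame: the origin (TCP) lies at the very end of the fingers, on their centre line; the grasp point (between the pads) lies 19 mm behind it; z points along the fingers, y is the direction in which the jaws open and shut (so a half turn about z gives the same grasp; the last joint's range is limited). The gripper opens to 85 mm and grips with 20 to 120 N. Pads are 22 mm wide; open, the fingers measure 114 mm over their backs; the gripper's body (76 mm by 85 mm) begins 54 mm behind the grasp point. The pads swing forward as they close: fully open they stand 13 mm farther back than shut.
Start: joints at [1.192, 0.468, -0.012, 1.603, 0.006, 1.071, -0.056], TCP at [0.214, -0.614, 0.231] pointing down, gripper open.
Joint ranges: [-2.53, 2.53], [-0.31, 2.02], [-1.57, 1.55], [0.28, 2.44], [-1.29, 4.43], [0.15, 1.84], [-2.92, 2.92]. Speed limits (rad/s): [2.57, 2.57, 3.14, 3.14, 3.14, 3.14, 3.14].

### API

Orientations are given as a 3x3 rotation matrix whose columns are the frame's x, y, z axes.
In Python, from rig import * gives the robot as it stands.
- The arm moves only by the tool play_rows, never from a script. Its argument "series" is a list that holds one entry, the list of rows, each a list of 5 numbers: the shift along the world's x, y, z in m, then the turn about the world's z in rad, then the finger opening in m, from 0 to 0.0854. In form: [[[x, y, z, yaw, gripper], ...]]. A call has 1 to 12 rows; each row shifts and turns the commanded pose from where the row before left it; what a row does not reach is not made up. A row lasts 1/10 s, in which the tool goes at most 50 mm and 8.59 degrees, less where a joint would pass 70% of its speed; a pose out of reach is approached as far as the arm can. A call is refused whole if a number of a shift passes 0.05 or a number of a turn 0.15, either way. A call with a gripper value outside its range is refused whole. The fingers move at their own pace and stop on an object; "grip_force" is the grip in N (left out, the last holds). Time passes only in rows, so rows that do not move let the fingers close. It gives the time, the measured TCP pose, the force and the opening at its end, in the units of the state.
- state(): the state, without advancing time (a new reading comes with each control period).
- snapshot(name): name is "side" or "top" or "wrist"; returns (picture, depth): 384x512x3 uint8, red, green, blue; 384x512 float32, m along the optical axis (not along the pixel's ray), 0 where there is no reading.
- calibration(name): a dict with "fov_y" (degrees; the focal length in pixels is half the picture's height over the tangent of half this angle, whatever the lens; pixels are square), "cx", "cy" (the principal point, pixels), "k1" (the pictures are not rectified: a ray, as slopes to the right and down, at radius r is drawn at 1 + k1 r^2 times it, then the intrinsics apply), "R" (3x3) and "t" (3): a world point X has camera coordinates R X + t; the wrist camera has in their place "T_tool_cam" (4x4, takes a point from camera to tool coordinates, whose origin is the TCP and whose axes are the flange's). Camera axes: x right, y down, z forward; pixel columns grow to the right and rows downward; lengths in m; the calibration is good to about 2 mm. A picture is of the moment at which its call begins: read the wrist's pose just before it. calibration takes no time and is no camera call.
- close_job(): hands the job in, once; it reports no verdict.
Trained networks look in the newest picture that a camera, given by its name, has taken for a name from the list of things; names that differ only in an ending like _2 or _b are one class to them, and where a whole thing is asked for, a point or a joint stands for the part that bears it (a point fixed in the world has none). Each returns a list of dicts, best first, with "conf" (0 to 1); they miss things now and then, are a little off and sometimes report something else, mostly with a low value. They report only what shows in the picture. A call takes as long as a camera call.
- masks_of(camera, thing): "mask" (384x512 bool, what is visible of it).
- tip_of(camera, thing): "xyz" ([x, y, z] in m, in world coordinates, good to about 4 mm: a listed point, or the origin of a listed thing).
The state is a dict: "time": time; "qpos": joint angles; "joint_velocities": joint speeds; "tau": joint torques, N m; "ee_pos": TCP position; "orientation": TCP orientation; "contact_force": force on the tool from outside, world axes, zero at the start; "moment": the same for the moment, N m; "grip_width": finger opening in m.
Only numpy, scipy, OpenCV 4.12 (cv2) and the standard library are available. Lean on these libraries where they do the work, as an engineer would, in place of code of your own. Each camera call takes 0.05 s, during which the arm holds its last target. There are 200 camera calls.

### The job

The nip cell has been knocked over on the round rubber mat. Stand it upright on its square foot anywhere on the flat steel plate, set it down gently, and let go of it. Then, with the gap gauge standing on the plate too, slide its blade squarely into the middle of the open gap in the cell's foot until the depth stop is up against the cell's side, and leave it there; do not knock over or shove the jar, the flask or the beaker.

Things in the scene. Friction and masses are not known exactly. Their poses are not given: they have to be found in the camera images.
- cell: Nip cell, loose, 0.4 to 0.75 kg, 140 mm tall: round aluminium barrel, diameter 56 mm, on a square steel foot 56 x 56 x 40 mm. Origin: centre of the foot's underside; z along the barrel from foot to top; x, y square to the foot's sides. Starts lying on the mat, z level with the top end towards the robot's right (-y, up to 50 degrees either way), x up, barrel axis 28 mm above the mat.
- cell_gap (a point): Point on the cell's axis at mid height of the gap in its foot, 21 mm above its underside. The gap parts the foot's two plates from 16 to 26 mm above the underside (10 mm high) and is open on all four sides; only a core of 20 mm diameter on the axis joins the plates, so it is 18 mm deep at the middle of each side.
- gauge: Gap gauge, loose, 0.3 to 0.55 kg, standing on the plate: steel base block 50 (x) x 40 (y) x 30 mm high; centred on it an upright black grip fin 40 (x) x 16 (y) mm, 30 to 75 mm above the underside, to pinch from above. A level blade sticks out to +x at the height of the cell's gap when both stand on the plate. Origin: centre of the block's underside.
- gauge_tip (a point): Middle of the blade's tip edge: 85 mm ahead of the gauge's origin along its x, 21 mm up. The flat blade is 24 mm wide (y), 5 mm thick and runs from the block's face (x = 25 mm) to the tip. The depth stop, a cross plate 40 mm wide, 24 mm high, 5 mm thick, has its front face 15 mm behind the tip.
- plate: Flat ground steel plate fixed on the bench, 260 (x) x 300 (y) x 12 mm thick. Origin: centre of its underside, on the bench; its top is 12 mm higher.
- mat: Round black rubber mat fixed on the bench, diameter 300 mm, 3 mm thick, on which the cell lies. Origin: centre of its underside.
- bottle: Bystander: closed amber glass jar standing on the plate, diameter 60 mm, 110 mm tall. Origin: centre of its underside.
- flask: Bystander: conical glass flask standing on the mat beside the cell, 68 mm across at the bottom, 34 mm at the mouth, 125 mm tall. Origin: centre of its underside.
- beaker: Bystander: open glass beaker standing on the mat on the other side of the cell, 66 mm across at the rim, 85 mm tall. Origin: centre of its underside.

How it is judged:
On the way:
1. the cell stands upright on the plate, let go and at rest, before the blade is in its gap (angle between cell's own z axis and vertical below 0.08 rad and z of cell in the frame of plate between 0.008 and 0.016 m and x of cell in the frame of plate between -0.106 and 0.106 m and y of cell in the frame of plate between -0.126 and 0.126 m and linear speed of cell below 0.02 m/s and contact force between cell and the fingers below 0.2 N and horizontal distance between gauge_tip and cell_gap above 0.034 m), for 0.3 s.
At the end, for the whole second after the job is handed in: Cell upright (0.08 rad) on the plate, its axis at least 24 mm inside the edges. Gauge upright on the plate, blade in the gap, middle of its tip within 17.5 mm, seen from above, of the cell's axis (13 mm when the stop touches and the blade is centred). Both released and at rest (angle between each of cell, gauge's own z axis and vertical below 0.08 rad and z of cell in the frame of plate between 0.008 and 0.016 m and x of cell in the frame of plate between -0.106 and 0.106 m and y of cell in the frame of plate between -0.126 and 0.126 m and linear speed of each of cell, gauge below 0.02 m/s and contact force between each of cell, gauge and the fingers below 0.2 N and horizontal distance between gauge_tip and cell_gap below 0.0175 m and z of gauge in the frame of plate between 0.008 and 0.016 m).
It fails at once if the amber jar is tipped (over 0.3 rad) or shoved (over 30 mm) (angle between bottle's own z axis and vertical above 0.3 rad or distance of bottle from where it was at the start of the episode above 0.03 m).
It fails at once if the conical flask is tipped (over 0.3 rad) or shoved (over 30 mm) (angle between flask's own z axis and vertical above 0.3 rad or distance of flask from where it was at the start of the episode above 0.03 m).
It fails at once if the beaker is tipped (over 0.3 rad) or shoved (over 30 mm) (angle between beaker's own z axis and vertical above 0.3 rad or distance of beaker from where it was at the start of the episode above 0.03 m).
It fails at once if the cell is dropped or slammed onto the plate (contact over 80 N) (contact force between cell and plate above 80 N).
It also fails if it takes over 72 s, if anything falls off the work surface, if the arm or the gripper's body presses on something with over 40 N, if the wrist force passes 120 N, or if a joint passes its speed limit or range.

## Working session

There is one attempt and no reset: what is moved stays moved. The work goes in short steps, Python scripts to look and compute and a tool call to move; the robot and the scene stay as the last step left them, time stands still between calls to the robot, and variables do not carry over. Pictures are saved under pics/ and viewed, about 8 in all and at most 12, crops included, and the job is handed in when it is done.

Besides the shell and the picture viewer there is one more tool, called after "Call:" as name(argument=value, ...) on one line, values as JSON. play_rows: Moves the arm, as the interface text tells. Its arguments: {"type":"object","properties":{"series":{"type":"array"},"grip_force":{"type":"number"}},"required":["series"]}

```bash
mkdir -p pics; ls; cat > h.py <<'E'
from rig import *
import numpy as np, cv2
def px2ray(c,u,v):
    f=192/np.tan(np.radians(c['fov_y'])/2)
    xd=np.array([(u-c['cx'])/f,(v-c['cy'])/f]); x=xd.copy()
    for _ in range(20): x=xd/(1+c['k1']*(x@x))
    return x
def cam(name):
    c=calibration(name)
    if 'R' in c: return c,np.array(c['R']),np.array(c['t'])
    s=state(); T=np.array(c['T_tool_cam']); Rt=np.array(s['orientation']); p=np.array(s['ee_pos'])
    Rw=Rt@T[:3,:3]; tw=Rt@T[:3,3]+p
    return c,Rw.T,-Rw.T@tw
def cloud(name,depth,mask,C=None):
    c,R,t=C or cam(name)
    v,u=np.nonzero(mask&(depth>0)); d=depth[v,u]
    f=192/np.tan(np.radians(c['fov_y'])/2)
    xd=np.stack([(u-c['cx'])/f,(v-c['cy'])/f],1); x=xd.copy()
    for _ in range(20): x=xd/(1+c['k1']*(x**2).sum(1,keepdims=True))
    P=np.c_[x*d[:,None],d]
    return (P-t)@R
E
python3 - <<'E'
from h import *
s=state(); print(s['time'],s['ee_pos'],s['orientation'],s['contact_force'],s['grip_width'])
ims=[]
for n in ['top','side']:
    im,d=snapshot(n); ims.append(im)
    for th in ['cell','gauge','plate','mat','bottle','flask','beaker','cell_gap','gauge_tip']:
        r=tip_of(n,th)
        print(n,th,[(round(x['conf'],2),np.round(x['xyz'],3).tolist()) for x in r[:2]])
    if n=='top':
        for th in ['cell','gauge','bottle','flask','beaker','plate','mat']:
            m=masks_of(n,th)
            if m:
                P=cloud(n,d,m[0]['mask']); print(th,m[0]['conf'],len(P),np.round(np.percentile(P,[2,50,98],axis=0),3).tolist())
                np.save(f'{th}.npy',P)
    cv2.imwrite(f'pics/{n}0.png',im[:,:,::-1])
E
```

```text
pics
0.0 [ 0.21396539 -0.61317119  0.23031687] [[ 9.44165168e-01  3.29471802e-01 -6.83116042e-04]
 [ 3.29472497e-01 -9.44163690e-01  1.67358305e-03]
 [-9.35749412e-05 -1.80520677e-03 -9.99998366e-01]] [0.89751697 0.59545527 0.43830833] 0.08513908549942673
top cell [(0.85, [0.61, -0.15, 0.03]), (0.61, [0.548, 0.15, 0.015])]
top gauge [(0.73, [0.547, 0.151, 0.013])]
top plate [(0.88, [0.599, 0.195, -0.002])]
top mat [(0.88, [0.588, -0.195, -0.0])]
top bottle [(0.67, [0.66, 0.294, 0.012])]
top flask [(0.82, [0.504, -0.15, 0.004])]
top beaker [(0.91, [0.692, -0.2, 0.0])]
top cell_gap [(0.74, [0.607, -0.164, 0.032])]
top gauge_tip [(0.74, [0.544, 0.236, 0.036])]
cell 0.88 1648 [[0.567, -0.281, 0.003], [0.598, -0.21, 0.057], [0.636, -0.142, 0.063]]
gauge 0.97 747 [[0.525, 0.123, 0.013], [0.543, 0.161, 0.043], [0.564, 0.23, 0.09]]
bottle 0.9 803 [[0.634, 0.266, 0.028], [0.656, 0.283, 0.121], [0.683, 0.315, 0.126]]
flask 0.63 647 [[0.468, -0.169, 0.014], [0.497, -0.138, 0.058], [0.528, -0.115, 0.132]]
beaker 0.96 804 [[0.664, -0.231, 0.003], [0.703, -0.206, 0.042], [0.726, -0.169, 0.091]]
plate 0.91 12122 [[0.462, 0.048, 0.009], [0.594, 0.187, 0.013], [0.726, 0.343, 0.017]]
mat 0.7 9236 [[0.448, -0.331, 0.0], [0.568, -0.191, 0.004], [0.709, -0.058, 0.009]]
side cell [(0.97, [0.614, -0.146, 0.033])]
side gauge [(0.78, [0.549, 0.152, 0.009])]
side plate [(0.66, [0.596, 0.198, 0.001])]
side mat [(0.62, [0.59, -0.197, 0.002])]
side bottle []
side flask [(0.61, [0.5, -0.144, 0.002])]
side beaker [(0.69, [0.693, -0.199, 0.002])]
side cell_gap [(0.87, [0.605, -0.168, 0.026]), (0.25, [0.586, -0.198, 0.001])]
side gauge_tip [(0.63, [0.545, 0.234, 0.034])]
```

```bash
python3 - <<'E'
from h import *
P=np.load('cell.npy')
# barrel: fit via top-surface points
Q=P[P[:,2]>0.045]
c,R,t=cam('top'); print('campos',(-R.T@t).round(3))
r=cv2.minAreaRect((Q[:,:2]*1000).astype(np.float32)); print('cell rect',r)
# centerline: bin along axis
m=Q[:,:2].mean(0); u,s,vt=np.linalg.svd(Q[:,:2]-m); a=vt[0]; a=a*np.sign(-a[1]); print('axis',a,np.degrees(np.arctan2(a[1],a[0])),m)
tt=(Q[:,:2]-m)@a; print('ext',tt.min(),tt.max(), 'ends',m+a*tt.min(),m+a*tt.max())
G=np.load('gauge.npy'); F=G[G[:,2]>0.08]; print('fin',F.mean(0),cv2.minAreaRect((F[:,:2]*1000).astype(np.float32)))
im=cv2.imread('pics/top0.png'); cv2.imwrite('pics/top0b.png',cv2.resize(im,(800,600)))
E
```

```text
campos [ 0.473 -0.028  1.076]
cell rect ((601.2113647460938, -214.102294921875), (142.12269592285156, 56.7066535949707), 81.23286437988281)
axis [-0.16870021 -0.98566741] -99.71225525321552 [ 0.5994743 -0.2138605]
ext -0.07107460071152107 0.07135974231385732 ends [ 0.6114646  -0.14380458] [ 0.58743589 -0.28419747]
fin [0.54453397 0.14861139 0.08784048] ((544.2847900390625, 148.09628295898438), (40.12609100341797, 15.751642227172852), 89.36418914794922)
```

View pics/top0b.png

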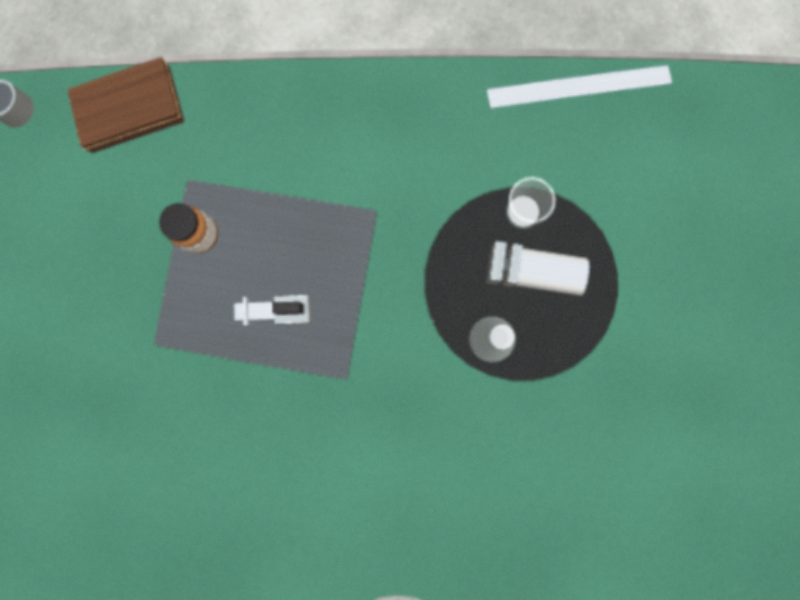

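View pics/side0.png

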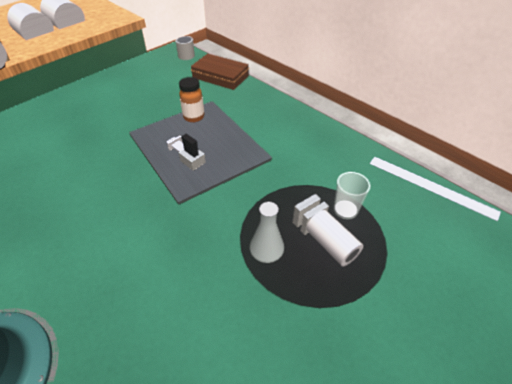

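Call:
play_rows(series=[[[0.0316,0.0295,0,0.0896,0.0854],[0.0316,0.0295,0,0.0896,0.0854],[0.0316,0.0295,0,0.0896,0.0854],[0.0316,0.0295,0,0.0896,0.0854],[0.0316,0.0295,0,0.0896,0.0854],[0.0316,0.0295,0,0.0896,0.0854],[0.0316,0.0295,0,0.0896,0.0854],[0.0316,0.0295,0,0.0896,0.0854],[0.0316,0.0295,0,0.0896,0.0854],[0.0316,0.0295,0,0.0896,0.0854],[0.0316,0.0295,0,0.0896,0.0854],[0.0316,0.0295,0,0.0896,0.0854]]], grip_force=30)

```text
time: 2.55
ee_pos: [0.5944, -0.2586, 0.2315]
orientation: [[0.156, 0.988, 0.0], [0.988, -0.156, -0.0], [-0.0, 0.0, -1.0]]
contact_force: [-0.3, -0.5, 0.1]
grip_width: 0.0853
```

```bash
cat > w.py <<'E'
from h import *
import sys
def axis(th='cell',name='wrist',zmin=0.045):
    C=cam(name); im,d=snapshot(name); m=masks_of(name,th)
    if not m: print('none'); return im
    P=cloud(name,d,m[0]['mask'],C); Q=P[P[:,2]>zmin][:,:2]
    r=cv2.minAreaRect((Q*1000).astype(np.float32)); print(th,m[0]['conf'],len(Q),'rect',r,'ztop',np.percentile(P[:,2],98))
    mm=Q.mean(0); a=np.linalg.svd(Q-mm,full_matrices=False)[2][0]; print('svd',a,mm,np.degrees(np.arctan2(a[1],a[0])))
    return im
E
python3 - <<'E'
from w import *
s=state(); print(s['time'],s['ee_pos'],s['orientation'][:2].round(3),s['qpos'].round(2))
print(np.round(calibration('wrist')['T_tool_cam'],3))
im=axis(); cv2.imwrite('pics/w1.png',im[:,:,::-1])
print([(r['conf'],r['xyz']) for r in tip_of('wrist','cell')])
# gauge blade
G=np.load('gauge.npy'); B=G[(G[:,2]>0.025)&(G[:,2]<0.042)&(G[:,1]>0.18)]; print(len(B),np.polyfit(B[:,1],B[:,0],1),cv2.minAreaRect((B[:,:2]*1000).astype(np.float32)))
P=np.load('plate.npy');P=P[abs(P[:,2]-.012)<.006]; r=cv2.minAreaRect((P[:,:2]*1000).astype(np.float32)); print('plate',r)
E
```

```text
2.55 [ 0.59444333 -0.25860078  0.23148269] [[ 0.156  0.988  0.   ]
 [ 0.988 -0.156 -0.   ]] [ 0.63  0.5  -0.37  1.59  0.2   1.09  0.05]
[[-0.001 -0.961 -0.275  0.072]
 [ 1.    -0.001  0.001 -0.001]
 [-0.001 -0.275  0.961 -0.143]
 [ 0.     0.     0.     1.   ]]
cell 0.94 6489 rect ((600.4263916015625, -211.28883361816406), (140.46815490722656, 54.78185272216797), 79.32576751708984) ztop 0.06076200920457437
svd [-0.16098549 -0.98695677] [ 0.60212998 -0.20778483] -99.26410235676775
[(0.69, [0.6163, -0.1383, 0.0347])]
215 [-0.01378594  0.545945  ] ((543.9680786132812, 205.9452667236328), (38.985416412353516, 51.609596252441406), 1.7429100275039673)
plate ((595.2970581054688, 195.547119140625), (302.6809387207031, 261.54827880859375), 79.86717224121094)
```

View pics/w1.png

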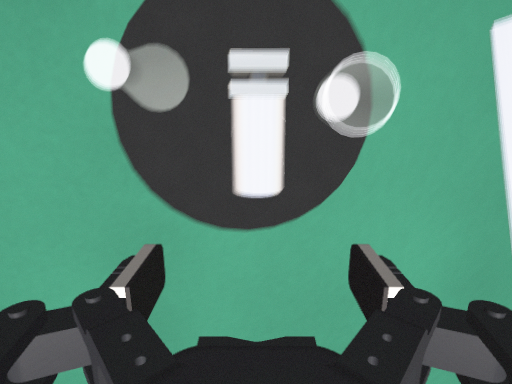

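Call:
play_rows(series=[[[-0.001,0.0,-0.035,0,0.0854],[0,0,-0.045,0,0.0854],[0,0,-0.045,0,0.0854],[0,0,-0.045,0,0.0854],[0,0,-0.03,0,0.0854],[0,0,-0.0165,0,0.0854],[0,0,-0.006,0,0.0854],[0,0,0,0,0.04],[0,0,0,0,0.04],[0,0,0,0,0.04],[0,0,0,0,0.04],[0,0,0,0,0.04]]], grip_force=30)

```text
time: 3.9
ee_pos: [0.5938, -0.2604, 0.0109]
orientation: [[0.159, 0.987, 0.003], [0.987, -0.159, -0.002], [-0.001, 0.003, -1.0]]
contact_force: [-0.5, -0.1, 5.9]
grip_width: 0.0549
```

```bash
python3 -c "
import numpy as np
th=np.radians(13.35+90*(0.5-0.5*np.cos(np.linspace(0,np.pi,23))))
s=121.3*np.cos(th);h=121.3*np.sin(th)+np.linspace(0,4,23)
for a,b in zip(-np.diff(s),np.diff(h)): print('[%.4f,%.4f,%.4f,0,0.04],'%(.16*a/1e3,.987*a/1e3,b/1e3),end='')
"
```

```text
[0.0000,0.0002,0.0011,0,0.04],[0.0001,0.0007,0.0030,0,0.04],[0.0002,0.0013,0.0047,0,0.04],[0.0003,0.0021,0.0063,0,0.04],[0.0005,0.0031,0.0077,0,0.04],[0.0007,0.0042,0.0088,0,0.04],[0.0009,0.0056,0.0095,0,0.04],[0.0011,0.0071,0.0097,0,0.04],[0.0014,0.0085,0.0095,0,0.04],[0.0016,0.0099,0.0089,0,0.04],[0.0018,0.0110,0.0079,0,0.04],[0.0019,0.0118,0.0066,0,0.04],[0.0020,0.0121,0.0052,0,0.04],[0.0020,0.0121,0.0037,0,0.04],[0.0019,0.0116,0.0023,0,0.04],[0.0017,0.0107,0.0011,0,0.04],[0.0015,0.0095,0.0002,0,0.04],[0.0013,0.0080,-0.0004,0,0.04],[0.0010,0.0064,-0.0007,0,0.04],[0.0007,0.0046,-0.0007,0,0.04],[0.0005,0.0028,-0.0004,0,0.04],[0.0002,0.0009,-0.0000,0,0.04],
```

Call:
play_rows(series=[[[0.0001,0.0009,0.0041,0,0.04],[0.0002,0.0013,0.0047,0,0.04],[0.0003,0.0021,0.0063,0,0.04],[0.0005,0.0031,0.0077,0,0.04],[0.0007,0.0042,0.0088,0,0.04],[0.0009,0.0056,0.0095,0,0.04],[0.0011,0.0071,0.0097,0,0.04],[0.0014,0.0085,0.0095,0,0.04],[0.0016,0.0099,0.0089,0,0.04],[0.0018,0.011,0.0079,0,0.04]]])

```text
time: 4.9
ee_pos: [0.601, -0.2053, 0.0867]
orientation: [[0.159, 0.987, 0.0], [0.987, -0.159, -0.0], [-0.0, 0.0, -1.0]]
contact_force: [-0.2, -0.7, -6.6]
grip_width: 0.0549
```

```bash
python3 - <<'E'
from h import *
im,d=snapshot('side'); cv2.imwrite('pics/s2.png',cv2.resize(im[150:310,200:420],None,fx=2.5,fy=2.5)[:,:,::-1])
s=state();print(s['contact_force'],s['grip_width'])
E
```

```text
[ 1.15514747  3.47242327 -4.61830274] 0.05535876199344282
```

View pics/s2.png

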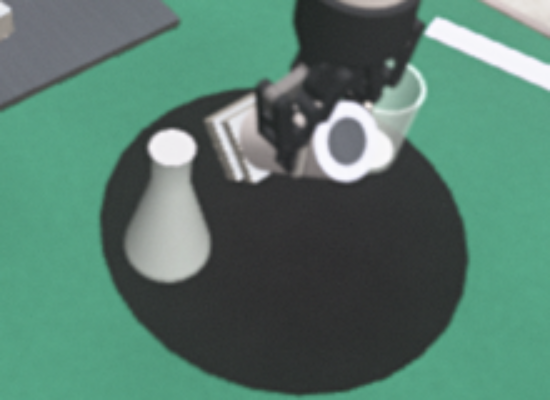

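Call:
play_rows(series=[[[0.0019,0.0118,0.0062,0,0.04],[0.002,0.0121,0.0049,0,0.04],[0.002,0.0121,0.0033,0,0.04],[0.0019,0.0116,0.002,0,0.04],[0.0017,0.0107,0.0009,0,0.04],[0.0015,0.0095,0.0002,0,0.04],[0.0013,0.008,-0.0004,0,0.04],[0.001,0.0064,-0.0007,0,0.04],[0.0007,0.0046,-0.0007,0,0.04],[0.0005,0.0028,-0.0004,0,0.04],[0,0,0,0,0.04]]])

```text
time: 6.05
ee_pos: [0.6154, -0.1161, 0.101]
orientation: [[0.159, 0.987, -0.0], [0.987, -0.159, 0.0], [0.0, -0.0, -1.0]]
contact_force: [-0.2, 0.2, -6.5]
grip_width: 0.0553
```

```bash
python3 - <<'E'
from h import *
im,d=snapshot('side'); cv2.imwrite('pics/s3.png',cv2.resize(im[130:290,200:420],None,fx=2.5,fy=2.5)[:,:,::-1])
s=state();print(s['contact_force'],s['moment'],s['grip_width'])
print([(r['conf'],r['xyz']) for r in tip_of('side','cell')],[(r['conf'],r['xyz']) for r in tip_of('side','cell_gap')])
E
```

```text
[-1.7648375  -0.08218285 -7.44269555] [-0.27511455  0.04137806 -0.00421024] 0.055191303344690607
[(0.72, [0.6286, -0.0409, 0.0375])] [(0.68, [0.6232, -0.059, 0.0517]), (0.59, [0.5874, -0.1963, 0.0014])]
```

View pics/s3.png

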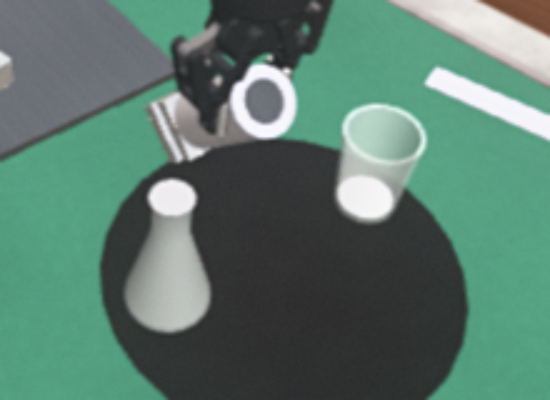

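Call:
play_rows(series=[[[0,0,0.002,0,0.04],[0,0,0,0,0.04],[-0.001,-0.008,0.0,0,0.04],[-0.002,-0.012,0,0,0.04],[-0.002,-0.012,0,0,0.04],[-0.001,-0.008,0,0,0.04],[0,0,0,0,0.04],[0,0,0,0,0.04]]], grip_force=20)

```text
time: 7.0
ee_pos: [0.6094, -0.1566, 0.1032]
orientation: [[0.16, 0.987, 0.0], [0.987, -0.16, 0.0], [0.0, 0.0, -1.0]]
contact_force: [0.4, 0.1, -6.7]
grip_width: 0.0551
```

```bash
cat > tilt.py <<'E'
from h import *
s=state();print(s['time'],s['ee_pos'],'F',s['contact_force'].round(2),'M',s['moment'].round(3),s['grip_width'])
im,d=snapshot('side'); cv2.imwrite('pics/last.png',cv2.resize(im[70:310,130:450],None,fx=2.5,fy=2.5)[:,:,::-1])
g=np.array(s['ee_pos'])+[0,0,.022]
for th in ['cell','cell_gap']:
    for r in tip_of('side',th)[:1]:
        p=np.array(r['xyz']); v=g-p; print(th,r['conf'],p,'dist',np.linalg.norm(v),'tilt',np.degrees(np.arctan2(v[:2]@[.16,.987],v[2])), 'lat',np.degrees(np.arctan2(v[:2]@[.987,-.16],v[2])))
E
python3 tilt.py
```

```text
7.0 [ 0.60939609 -0.15663087  0.10315783] F [ 0.41  0.14 -6.7 ] M [-0.246  0.069  0.016] 0.05506911815864492
cell 0.78 [ 0.6222 -0.0834  0.0374] dist 0.11501364234325553 tilt -40.26331000730001 lat -0.6009697298298821
cell_gap 0.89 [ 0.6177 -0.0969  0.0521] dist 0.09473214305244254 tilt -39.52742851077659 lat 1.0672307352584351
```

Call:
play_rows(series=[[[0,0,-0.006,0,0.04],[0,0,-0.006,0,0.04],[0,0,-0.003,0,0.04],[0,0,-0.001,0,0.04],[0,0,0,0,0.04]]])

```text
time: 7.65
ee_pos: [0.6092, -0.1573, 0.0882]
orientation: [[0.16, 0.987, -0.001], [0.987, -0.16, -0.001], [-0.001, -0.0, -1.0]]
contact_force: [-5.0, -3.0, 5.2]
grip_width: 0.0549
```

Call:
play_rows(series=[[[0.0012,0.0074,0.0034,0,0.04],[0.0012,0.0077,0.0029,0,0.04],[0.0013,0.0079,0.0024,0,0.04],[0.0013,0.0081,0.0017,0,0.04],[0.0013,0.0081,0.0013,0,0.04],[0.0013,0.0082,0.0006,0,0.04],[0.0013,0.0082,0.0001,0,0.04],[0,0,0,0,0.04]]])

```text
time: 8.45
ee_pos: [0.6186, -0.0984, 0.0996]
orientation: [[0.157, 0.988, 0.0], [0.988, -0.157, 0.001], [0.001, 0.0, -1.0]]
contact_force: [-0.5, -0.6, -6.2]
grip_width: 0.0548
```

```bash
python3 tilt.py
```

```text
8.45 [ 0.61864428 -0.09844116  0.09959766] F [-0.51 -0.59 -6.22] M [-0.2    0.073 -0.024] 0.054843501489997865
cell 0.69 [ 0.6293 -0.0245  0.0327] dist 0.11611904704951065 tilt -40.03434327753804 lat 0.8464367825269874
cell_gap 0.77 [ 0.6266 -0.0394  0.0475] dist 0.09507688970634902 tilt -38.78614014247233 lat 1.2325897633691092
```

Call:
play_rows(series=[[[0,0,0.004,0,0.0545],[0,0,0,0,0.0546],[0,0,0,0,0.0548],[0,0,0,0,0.055]]])

```text
time: 9.0
ee_pos: [0.6183, -0.1011, 0.1036]
orientation: [[0.16, 0.987, 0.0], [0.987, -0.16, -0.0], [-0.0, 0.0, -1.0]]
contact_force: [0.5, -0.2, -6.8]
grip_width: 0.0551
```

```bash
python3 tilt.py
```

```text
9.0 [ 0.61830776 -0.10105918  0.10361299] F [ 0.46 -0.2  -6.84] M [-0.259  0.054  0.025] 0.05509923336737516
cell 0.74 [ 0.6288 -0.0295  0.0384] dist 0.11330008068639551 tilt -39.6618871941532 lat 0.718438978818846
cell_gap 0.56 [ 0.626  -0.0414  0.0544] dist 0.09321844083050058 tilt -40.169350722385964 lat 1.5711164559473085
```

Unchanged so far. Ease further in small steps.

Call:
play_rows(series=[[[0,0,0,0,0.0553],[0,0,0,0,0.0553],[0,0,0,0,0.0556],[0,0,0,0,0.0556]]])

```text
time: 9.55
ee_pos: [0.6185, -0.1009, 0.104]
orientation: [[0.159, 0.987, 0.0], [0.987, -0.159, -0.0], [-0.0, 0.0, -1.0]]
contact_force: [-0.5, 0.5, -3.3]
grip_width: 0.0551
```

```bash
python3 tilt.py
```

```text
9.55 [ 0.61852298 -0.10085656  0.10397184] F [-0.5   0.47 -3.35] M [-0.053  0.198 -0.004] 0.05511089081521548
cell 0.93 [ 0.6271 -0.0598  0.0119] dist 0.12153843193184638 tilt -20.166763267210918 lat -0.9524656922815532
cell_gap 0.57 [ 0.6242 -0.0686  0.0299] dist 0.10150129122568965 tilt -18.8213907141637 lat -0.26369943586702627
```

Call:
play_rows(series=[[[0,0,0,0,0.054],[0,0,0,0,0.054],[0,0,0.004,0,0.054],[0,0,0.004,0,0.054],[0,0,0.004,0,0.054],[0,0,0,0,0.054]]])

```text
time: 10.3
ee_pos: [0.6188, -0.1008, 0.1163]
orientation: [[0.159, 0.987, 0.001], [0.987, -0.159, -0.0], [0.0, 0.001, -1.0]]
contact_force: [0.7, -0.3, -6.9]
grip_width: 0.0553
```

```bash
python3 tilt.py
```

```text
10.3 [ 0.61880474 -0.10076876  0.11625675] F [ 0.68 -0.28 -6.9 ] M [-0.142  0.002 -0.01 ] 0.05526573275447488
cell 0.81 [ 0.6238 -0.0584  0.0264] dist 0.11971631951708867 tilt -20.856742353290972 lat 0.9468545754359502
cell_gap 0.69 [ 0.6207 -0.067   0.0445] dist 0.09967070544606221 tilt -19.7342399599744 lat 2.157657310370064
```

View pics/last.png

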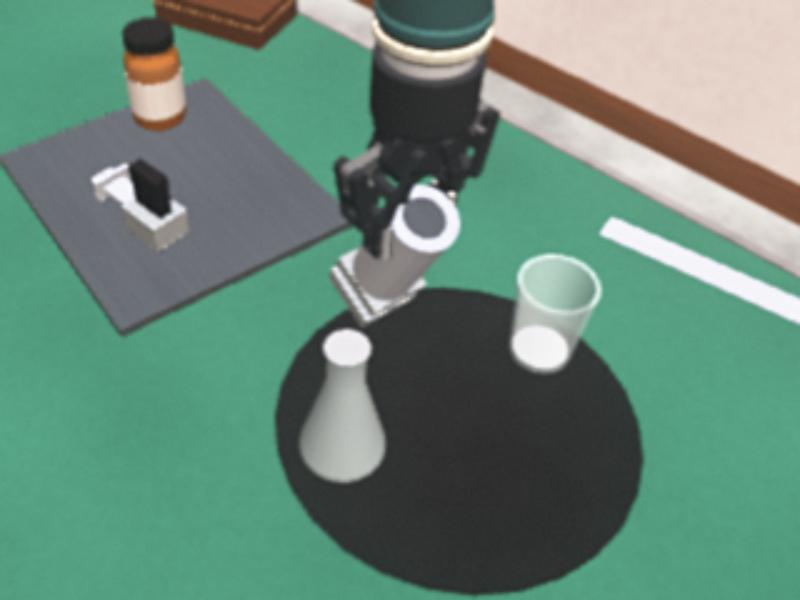

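Call:
play_rows(series=[[[0,0,0.004,0,0.0553],[0,0,0,0,0.0555],[0,0,0,0,0.0556],[0,0,0,0,0.0557],[0,0,0,0,0.054],[0,0,0,0,0.054]]])

```text
time: 11.05
ee_pos: [0.6183, -0.1009, 0.1195]
orientation: [[0.159, 0.987, -0.0], [0.987, -0.159, 0.0], [0.0, -0.0, -1.0]]
contact_force: [-0.3, 0.4, -6.1]
grip_width: 0.0553
```

```bash
python3 tilt.py
```

```text
11.05 [ 0.61825432 -0.10086633  0.11946809] F [-0.27  0.37 -6.15] M [-0.055 -0.006  0.009] 0.0553332005915849
cell 0.57 [ 0.6211 -0.0874  0.0203] dist 0.12194730404096292 tilt -6.472556241763095 lat -0.30928247759188526
cell_gap 0.77 [ 0.6206 -0.0889  0.0396] dist 0.10259533212786537 tilt -6.82164813741315 lat -0.22530050743346727
```

Call:
play_rows(series=[[[0,0,0,0,0.04],[0,0,0.01,0,0.04],[0,0,0.025,0,0.04],[0,0,0.035,0,0.04],[0,0.01,0.035,0.02,0.04],[-0.005,0.02,0.015,0.02,0.04],[-0.008,0.03,0,0.02,0.04],[-0.008,0.035,0,0.02,0.04],[-0.008,0.035,0,0.02,0.04],[-0.008,0.035,0,0.02,0.04],[-0.008,0.035,0,0.02,0.04],[-0.008,0.035,0,0.02,0.04]]], grip_force=40)

```text
time: 12.4
ee_pos: [0.5634, 0.1369, 0.2393]
orientation: [[-0.003, 1.0, -0.001], [1.0, 0.003, 0.0], [0.0, -0.001, -1.0]]
contact_force: [0.2, -0.5, -6.0]
grip_width: 0.0551
```

Call:
play_rows(series=[[[-0.008,0.035,0,0.01,0.04],[-0.008,0.035,0,0,0.04],[-0.005,0.035,0,0,0.04],[0,0.028,0,0,0.04],[0,0.015,0,0,0.04],[0,0.004,0,0,0.04],[0,0,0,0,0.04],[0,0,0,0,0.04]]])

```text
time: 13.2
ee_pos: [0.5448, 0.284, 0.2392]
orientation: [[-0.008, 1.0, -0.0], [1.0, 0.008, -0.002], [-0.002, -0.0, -1.0]]
contact_force: [-0.4, -0.8, -7.2]
grip_width: 0.0552
```

```bash
python3 tilt.py; python3 - <<'E'
from w import *
im,d=snapshot('top')
for th in ['gauge_tip','gauge','bottle']: print(th,[(r['conf'],r['xyz']) for r in tip_of('top',th)[:1]])
im,d=snapshot('side')
for th in ['gauge_tip','gauge','bottle']: print(th,[(r['conf'],r['xyz']) for r in tip_of('side',th)[:1]])
E
```

```text
13.2 [0.5447961  0.28401568 0.23920022] F [-0.42 -0.84 -7.19] M [-0.095 -0.035  0.058] 0.055152387516360105
cell 0.6 [0.5497 0.2984 0.1378] dist 0.12433250019551403 tilt -6.922366517101509 lat -1.1785532236546912
cell_gap 0.58 [0.5442 0.2964 0.1593] dist 0.10265174666446758 tilt -6.787293734852655 lat 1.4446489872233943
gauge_tip [(0.58, [0.5466, 0.2329, 0.0359])]
gauge [(0.62, [0.5479, 0.151, 0.0114])]
bottle [(0.62, [0.6609, 0.2963, 0.01])]
gauge_tip [(0.74, [0.5465, 0.2363, 0.0315])]
gauge [(0.89, [0.5482, 0.1501, 0.0115])]
bottle [(0.6, [0.6626, 0.2967, 0.0142])]
```

Call:
play_rows(series=[[[0.001,0.002,-0.015,0,0.04],[0,0,-0.03,0,0.04],[0,0,-0.03,0,0.04],[0,0,-0.025,0,0.04],[0,0,-0.012,0,0.04],[0,0,-0.005,0,0.04],[0,0,-0.003,0,0.04],[0,0,0,0,0.04]]], grip_force=20)

```text
time: 14.55
ee_pos: [0.5459, 0.2886, 0.1203]
orientation: [[-0.01, 1.0, 0.001], [1.0, 0.01, 0.001], [0.001, 0.001, -1.0]]
contact_force: [-0.3, -0.8, -6.2]
grip_width: 0.0547
```

Call:
play_rows(series=[[[0,0,-0.001,0,0.04],[0,0,-0.001,0,0.04],[0,0,-0.001,0,0.04],[0,0,-0.001,0,0.04],[0,0,0,0,0.04]]])

```text
time: 15.05
ee_pos: [0.5459, 0.289, 0.1176]
orientation: [[-0.01, 1.0, 0.002], [1.0, 0.01, 0.001], [0.001, 0.002, -1.0]]
contact_force: [-1.4, -0.4, 4.8]
grip_width: 0.0552
```

Call:
play_rows(series=[[[0,0,-0.001,0,0.04],[0,0,-0.001,0,0.04],[0,0,0,0,0.04]]])

```text
time: 15.35
ee_pos: [0.546, 0.2897, 0.1174]
orientation: [[-0.01, 1.0, 0.003], [1.0, 0.01, 0.001], [0.001, 0.003, -1.0]]
contact_force: [-5.7, -1.4, 16.3]
grip_width: 0.0548
```

```bash
python3 tilt.py
```

```text
15.35 [0.54597401 0.28965328 0.11742853] F [-5.68 -1.35 16.33] M [-0.899  1.661 -0.073] 0.05484760233258274
cell 0.95 [0.5453 0.3022 0.0168] dist 0.12327055980734748 tilt -5.716568964421282 lat 1.248581505721379
cell_gap 0.55 [0.5438 0.2997 0.0391] dist 0.10085374016474018 tilt -5.447787080622824 lat 2.142399719631056
```

Call:
play_rows(series=[[[0,0,0.001,0,0.0545],[0,0,0.001,0,0.0553],[0,0,0,0,0.0555],[0,0,0,0,0.0556],[0,0,0,0,0.0557],[0,0,0,0,0.0557],[0,0,0,0,0.0557]]])

```text
time: 16.2
ee_pos: [0.5461, 0.2896, 0.1172]
orientation: [[-0.01, 1.0, 0.002], [1.0, 0.01, 0.002], [0.002, 0.002, -1.0]]
contact_force: [-2.5, 0.1, 6.7]
grip_width: 0.0557
```

```bash
python3 tilt.py
```

```text
16.2 [0.54608929 0.28959686 0.11723053] F [-2.5   0.07  6.66] M [-0.072  0.588 -0.011] 0.055727186965814406
cell 0.77 [0.546  0.3037 0.0189] dist 0.12115421457215349 tilt -6.591917850946049 lat 1.116264311244464
cell_gap 0.74 [0.5449 0.3003 0.0391] dist 0.10070797017374356 tilt -5.9148517342210445 lat 1.651134914338095
```

Call:
play_rows(series=[[[0,0,0.001,0,0.0557],[0,0,0.0005,0,0.0559],[0,0,0,0,0.0562],[0,0,0,0,0.0562]]])

```text
time: 16.75
ee_pos: [0.5455, 0.2879, 0.117]
orientation: [[-0.01, 1.0, 0.0], [1.0, 0.01, -0.0], [-0.0, 0.0, -1.0]]
contact_force: [-0.4, 0.4, -0.5]
grip_width: 0.0561
```

```bash
python3 tilt.py
```

```text
16.75 [0.54554689 0.28793926 0.11697541] F [-0.42  0.37 -0.45] M [ 0.024 -0.004 -0.043] 0.056127395957906535
cell 0.66 [0.5477 0.3061 0.0153] dist 0.1250202241853875 tilt -8.402878128294017 lat 0.36162685914546405
cell_gap 0.85 [0.5444 0.3075 0.0366] dist 0.10423369568330536 tilt -10.58048197879891 lat 2.383740135548129
```

View pics/last.png

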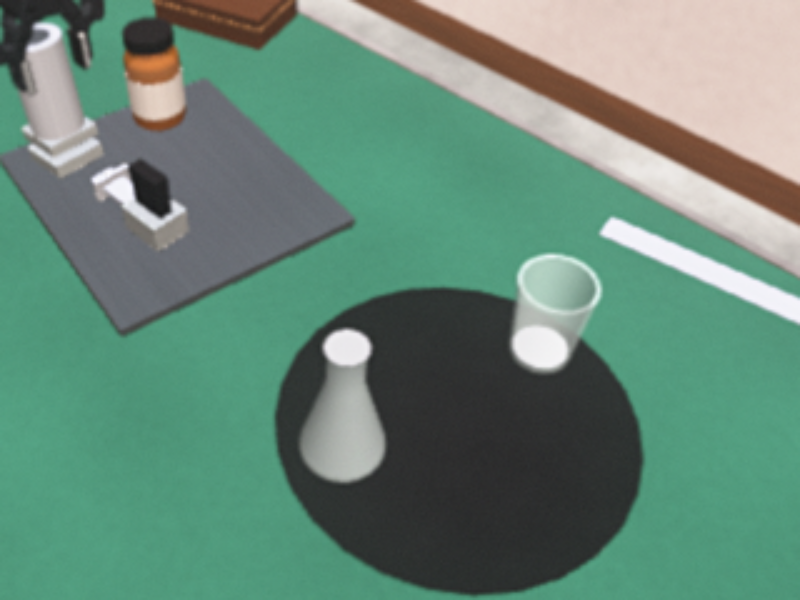

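Call:
play_rows(series=[[[0,0,0,0,0.062],[0,0,0,0,0.0854],[0,0,0,0,0.0854],[0,0,0,0,0.0854],[0,0,0.02,0,0.0854],[0,0,0.04,0,0.0854],[0,0,0.03,0,0.0854],[0,-0.03,0.01,0,0.0854],[0,-0.045,0,0,0.0854],[0,-0.04,0,0,0.0854],[0,-0.015,0,0,0.0854],[0,0,0,0,0.0854]]])

```text
time: 18.1
ee_pos: [0.5458, 0.1552, 0.2171]
orientation: [[-0.005, 1.0, 0.0], [1.0, 0.005, -0.001], [-0.001, 0.0, -1.0]]
contact_force: [-0.6, -0.3, -0.5]
grip_width: 0.0854
```

```bash
cat > look.py <<'E'
from w import *
s=state(); print(s['time'],s['ee_pos'],s['orientation'][:2].round(3).tolist())
for n in ['top','side','wrist']:
    C=cam(n); im,d=snapshot(n); cv2.imwrite(f'pics/l_{n}.png',im[:,:,::-1])
    for th in ['cell','cell_gap','gauge','gauge_tip','bottle']:
        print(n,th,[(round(r['conf'],2),np.round(r['xyz'],4).tolist()) for r in tip_of(n,th)[:1]])
    for th in ['cell','gauge']:
        m=masks_of(n,th)
        if m:
            P=cloud(n,d,m[0]['mask'],C); np.save(f'{th}_{n}.npy',P)
            for lo,hi in ([(.148,.16),(.045,.058)] if th=='cell' else [(.08,.1),(.038,.046),(.028,.037)]):
                Q=P[(P[:,2]>lo)&(P[:,2]<hi)]
                if len(Q)>15: print(' ',th,lo,len(Q),cv2.minAreaRect((Q[:,:2]*1000).astype(np.float32)))
E
python3 look.py
```

```text
18.1 [0.54582456 0.15523312 0.2171037 ] [[-0.005, 1.0, 0.0], [1.0, 0.005, -0.001]]
top cell []
top cell_gap []
top gauge [(0.71, [0.5499, 0.1528, 0.0129])]
top gauge_tip [(0.49, [0.6917, -0.1977, 0.0014])]
top bottle []
  gauge 0.08 143 ((544.4066162109375, 148.07345581054688), (39.43495178222656, 15.816465377807617), 89.70931243896484)
  gauge 0.038 220 ((545.1299438476562, 156.08721923828125), (65.71649169921875, 39.04486083984375), 89.67654418945312)
  gauge 0.028 41 ((538.1295166015625, 156.18161010742188), (67.6501235961914, 29.631776809692383), 87.44338989257812)
side cell [(0.96, [0.5486, 0.302, 0.014])]
side cell_gap [(0.66, [0.5483, 0.3039, 0.0326])]
side gauge [(0.72, [0.5475, 0.1497, 0.0084])]
side gauge_tip [(0.64, [0.5448, 0.2358, 0.0339])]
side bottle [(0.75, [0.6639, 0.2942, 0.0091])]
  cell 0.148 192 ((540.136962890625, 304.2175598144531), (56.8200569152832, 43.779869079589844), 84.83562469482422)
  cell 0.045 132 ((544.7246704101562, 302.01495361328125), (57.07780075073242, 54.618831634521484), 89.8478012084961)
  gauge 0.08 98 ((545.981201171875, 147.09640502929688)
[... 407 characters left out ...]
27])]
wrist gauge_tip [(0.55, [0.5445, 0.2325, 0.0327])]
wrist bottle [(0.64, [0.6636, 0.298, 0.0136])]
  cell 0.148 1218 ((545.919189453125, 283.8511962890625), (44.825721740722656, 11.652170181274414), 1.1212960481643677)
  cell 0.045 573 ((546.0303955078125, 287.99871826171875), (20.20514488220215, 55.18211364746094), 89.75870513916016)
  gauge 0.08 721 ((545.4089965820312, 152.2900390625), (15.766225814819336, 38.58098602294922), 0.946005642414093)
  gauge 0.038 1148 ((544.9974365234375, 180.92771911621094), (38.514034271240234, 107.69751739501953), 1.6987839937210083)
  gauge 0.028 1065 ((544.1488037109375, 205.50332641601562), (36.10919189453125, 58.52946090698242), 1.2557512521743774)
```

View pics/l_wrist.png

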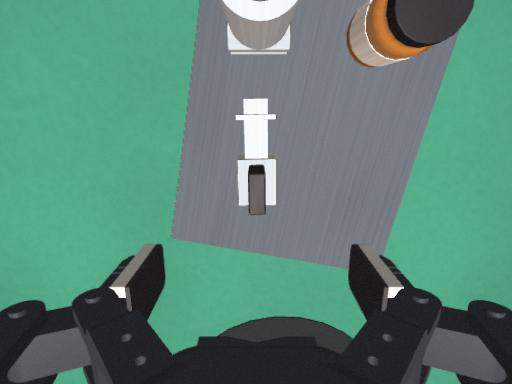

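Call:
play_rows(series=[[[0,-0.003,-0.02,0,0.0854],[0,-0.002,-0.035,0,0.0854],[0,0,-0.035,0,0.0854],[0,0,-0.035,0,0.0854],[0,0,-0.025,0,0.0854],[0,0,-0.013,0,0.07],[0,0,-0.002,0,0.04],[0,0,0,0,0.01],[0,0,0,0,0.01],[0,0,0,0,0.01],[0,0,0,0,0.01],[0,0,0,0,0.01]]], grip_force=30)

```text
time: 20.5
ee_pos: [0.5463, 0.1534, 0.0535]
orientation: [[-0.01, 1.0, 0.002], [1.0, 0.01, 0.0], [0.0, 0.002, -1.0]]
contact_force: [-1.3, -1.2, 6.2]
grip_width: 0.0151
```

```bash
python3 look.py | grep -v top
```

```text
20.5 [0.5462923  0.15338693 0.05349052] [[-0.01, 1.0, 0.002], [1.0, 0.01, 0.0]]
  cell 0.148 548 ((543.7576904296875, 307.46630859375), (56.41156768798828, 50.658531188964844), 20.10813331604004)
side cell [(0.97, [0.5469, 0.3053, 0.0121])]
side cell_gap [(0.59, [0.543, 0.3029, 0.0314])]
side gauge [(0.86, [0.5506, 0.1518, 0.0111])]
side gauge_tip [(0.8, [0.5466, 0.2364, 0.0321])]
side bottle [(0.15, [0.5441, 0.3052, 0.0314])]
  cell 0.148 247 ((514.7881469726562, 251.02944946289062), (182.6829071044922, 52.701171875), 58.475502014160156)
  cell 0.045 87 ((529.1519775390625, 295.9772644042969), (39.47734069824219, 64.47725677490234), 37.5613899230957)
  gauge 0.08 65 ((547.0852661132812, 143.09202575683594), (33.80485153198242, 13.426715850830078), 81.11251068115234)
  gauge 0.038 155 ((544.740478515625, 169.7872772216797), (37.508785247802734, 96.95516967773438), 1.6474366188049316)
  gauge 0.028 131 ((537.0332641601562, 176.53448486328125), (37.10755920410156, 114.4335708618164), 9.72452449798584)
wrist cell [(0.52, [0.5979, 0.1961, -0.0022])]
wrist cell_gap []
wrist gauge [(0.65, [0.5484, 0.1472, 0.013])]
wrist gauge_tip []
wrist bottle []
  gauge 0.08 3624 ((546.3126831054688, 152.01841735839844), (16.732362747192383, 40.64871597290039), 1.3568867444992065)
  gauge 0.038 2678 ((545.3831787109375, 192.3951416015625), (40.009849548339844, 75.13290405273438), 0.9220142960548401)
  gauge 0.028 4823 ((545.2368774414062, 206.0430145263672), (39.187713623046875, 60.0724983215332), 0.8876829743385315)
```

Call:
play_rows(series=[[[0,0.003,0.0005,0,0.01],[0,0.006,0,0,0.01],[0,0.006,0,0,0.01],[0,0.006,0,0,0.01],[0,0.006,0,0,0.01],[0,0.005,0,0,0.01],[0,0.003,0,0,0.01],[0,0,0,0,0.01]]])

```text
time: 22.5
ee_pos: [0.547, 0.1855, 0.0542]
orientation: [[-0.009, 1.0, 0.002], [1.0, 0.009, -0.004], [-0.004, 0.002, -1.0]]
contact_force: [-0.3, -6.9, 11.6]
grip_width: 0.0155
```

```bash
python3 look.py | grep -v top
```

```text
22.5 [0.54704812 0.18552005 0.05423016] [[-0.009, 1.0, 0.002], [1.0, 0.009, -0.004]]
  gauge 0.08 41 ((546.1552124023438, 164.1203155517578), (8.640360832214355, 15.558226585388184), 89.30948638916016)
  gauge 0.038 31 ((546.2810668945312, 162.69761657714844), (35.564605712890625, 36.7896728515625), 89.26161193847656)
  gauge 0.028 37 ((537.9187622070312, 152.20997619628906), (24.308610916137695, 50.4053955078125), 50.40531539916992)
side cell [(0.77, [0.5497, 0.3017, 0.0143])]
side cell_gap [(0.87, [0.5446, 0.3016, 0.0325])]
side gauge [(0.68, [0.5499, 0.1693, 0.0135])]
side gauge_tip [(0.71, [0.5447, 0.2566, 0.0221])]
side bottle [(0.64, [0.6667, 0.2935, 0.0071])]
  cell 0.148 215 ((517.9371337890625, 255.669677734375), (165.198486328125, 42.04853057861328), 65.7691650390625)
  cell 0.045 112 ((544.9244384765625, 301.45880126953125), (54.954994201660156, 57.63145065307617), 1.565991759300232)
  gauge 0.08 78 ((547.5850830078125, 174.4449462890625), (34.074642181396484, 15.628600120544434), 86.64204406738281)
  gauge 0.038 96 ((547.2532348632812, 190.25526428222656), (90.84114074707031, 39.917449951171875), 89.93236541748047)
  gauge 0.028 127 ((546.8720703125, 190.8848876953125), (41.604957580566406, 98.60584259033203), 1.8763066530227661)
wrist cell [(0.94, [0.5477, 0.3079, 0.0145])]
wrist cell_gap []
wrist gauge [(0.97, [0.5484, 0.1658, 0.0194])]
wrist gauge_tip [(0.81, [0.5474, 0.2536, 0.0234])]
wrist bottle [(0.79, [0.6644, 0.2932, 0.0147])]
  cell 0.045 2406 ((545.8939819335938, 287.3931579589844), (56.23898696899414, 18.647947311401367), 0.8993129730224609)
  gauge 0.08 3686 ((546.76953125, 185.15550231933594), (15.970566749572754, 37.7015380859375), 0.6298439502716064)
  gauge 0.038 1164 ((547.0096435546875, 215.2906036376953), (56.148345947265625, 39.45414733886719), 89.83210754394531)
  gauge 0.028 3762 ((546.76953125, 222.03160095214844), (39.618446350097656, 49.038944244384766), 0.6885107159614563)
```

View pics/l_wrist.png

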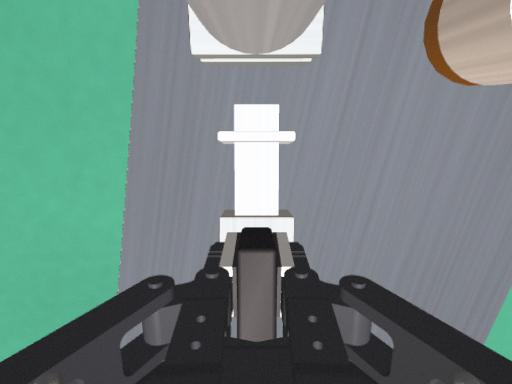

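Call:
play_rows(series=[[[0,0,0,0,0.018],[0,0,0,0,0.02],[0,0,0,0,0.03],[0,0,0,0,0.04],[0,0,0,0,0.04]]])

```text
time: 24.2
ee_pos: [0.5451, 0.1885, 0.0524]
orientation: [[-0.011, 1.0, -0.0], [1.0, 0.011, 0.0], [0.0, -0.0, -1.0]]
contact_force: [-0.2, 0.5, 0.9]
grip_width: 0.0405
```

```bash
python3 look.py | grep -v top
```

```text
24.2 [0.54511119 0.18846183 0.05236989] [[-0.011, 1.0, -0.0], [1.0, 0.011, 0.0]]
  gauge 0.08 90 ((546.4398193359375, 159.47268676757812), (25.135778427124023, 15.859058380126953), 88.16658020019531)
  gauge 0.038 161 ((547.4171752929688, 162.6814422607422), (41.83999252319336, 38.9869499206543), 89.8064956665039)
  gauge 0.028 18 ((532.85107421875, 154.21043395996094), (18.574077606201172, 45.30036544799805), 37.85342788696289)
side cell [(0.66, [0.5471, 0.3041, 0.0134])]
side cell_gap [(0.71, [0.5439, 0.3013, 0.0316])]
side gauge [(0.66, [0.5532, 0.1687, 0.0104])]
side gauge_tip [(0.71, [0.5488, 0.2547, 0.0342])]
side bottle [(0.62, [0.6654, 0.2953, 0.0106])]
  cell 0.148 184 ((539.8991088867188, 305.27239990234375), (54.83303451538086, 37.93227767944336), 65.87609100341797)
  cell 0.045 61 ((522.412841796875, 301.8963317871094), (10.233333587646484, 56.88404083251953), 0.9073680639266968)
  gauge 0.08 86 ((546.4528198242188, 166.82235717773438), (41.26900100708008, 14.085497856140137), 88.63214874267578)
  gauge 0.038 149 ((547.6719360351562, 186.94955444335938), (40.5657310485839
[... 151 characters left out ...]
31933594)
wrist cell [(0.74, [0.5453, 0.3088, 0.0137])]
wrist cell_gap []
wrist gauge [(0.92, [0.5486, 0.1686, 0.0146])]
wrist gauge_tip [(0.67, [0.5464, 0.2513, 0.0358])]
wrist bottle [(0.78, [0.6665, 0.2969, 0.0131])]
  cell 0.045 2493 ((545.612548828125, 287.0075988769531), (18.873062133789062, 56.37862014770508), 89.53672790527344)
  gauge 0.08 2319 ((547.085693359375, 177.7512664794922), (15.865813255310059, 26.132740020751953), 0.3588665723800659)
  gauge 0.038 4295 ((546.9566650390625, 193.43446350097656), (40.026485443115234, 96.52652740478516), 0.421204149723053)
  gauge 0.028 4492 ((546.4683837890625, 224.52325439453125), (39.632362365722656, 60.70682144165039), 0.7077261209487915)
```

Call:
play_rows(series=[[[0.001,-0.01,0.001,0,0.04],[0,-0.009,0.001,0,0.04],[0,0,0,0,0.04],[0,0,0,0,0.01],[0,0,0,0,0.01],[0,0,0,0,0.01],[0,0,0,0,0.01],[0,0,0,0,0.01]]], grip_force=60)

```text
time: 26.2
ee_pos: [0.5465, 0.1693, 0.0547]
orientation: [[-0.01, 1.0, 0.0], [1.0, 0.01, -0.0], [-0.0, 0.0, -1.0]]
contact_force: [0.2, -0.9, 1.6]
grip_width: 0.0153
```

Call:
play_rows(series=[[[0,0,0.001,0,0.01],[0,0,0.001,0,0.01],[0,0,0,0,0.01]]])

```text
time: 26.5
ee_pos: [0.5458, 0.1692, 0.0562]
orientation: [[-0.01, 1.0, -0.001], [1.0, 0.01, -0.0], [-0.0, -0.001, -1.0]]
contact_force: [0.2, -0.2, -4.3]
grip_width: 0.015
```

Call:
play_rows(series=[[[0,0.003,0,0,0.01],[0,0.006,0,0,0.01],[0,0.006,0,0,0.01],[0,0.005,0,0,0.01],[0,0,0,0,0.01]]])

```text
time: 27.0
ee_pos: [0.5461, 0.1908, 0.0567]
orientation: [[-0.012, 1.0, 0.0], [1.0, 0.012, 0.001], [0.001, 0.0, -1.0]]
contact_force: [0.2, -0.1, -3.7]
grip_width: 0.0149
```

```bash
python3 look.py | grep -v top
```

```text
27.0 [0.54613952 0.1907818  0.05667565] [[-0.012, 1.0, 0.0], [1.0, 0.012, 0.001]]
  gauge 0.08 22 ((541.5706787109375, 172.4854736328125), (7.19014310836792, 21.487808227539062), 69.63907623291016)
  gauge 0.038 89 ((544.6314086914062, 173.76820373535156), (23.110523223876953, 40.641761779785156), 80.75397491455078)
side cell [(0.62, [0.5458, 0.3043, 0.0132])]
side cell_gap [(0.89, [0.5445, 0.3019, 0.032])]
side gauge [(0.69, [0.5467, 0.1859, 0.0124])]
side gauge_tip [(0.63, [0.5455, 0.2718, 0.0318])]
side bottle [(0.7, [0.6632, 0.2941, 0.0092])]
  cell 0.148 200 ((520.6661376953125, 263.9747619628906), (148.12164306640625, 40.963043212890625), 65.18547821044922)
  cell 0.045 96 ((541.7943725585938, 301.8669738769531), (48.187034606933594, 57.42135238647461), 1.3522840738296509)
  gauge 0.08 57 ((549.2431030273438, 179.07479858398438), (30.500537872314453, 15.43095874786377), 68.97964477539062)
  gauge 0.038 162 ((543.3075561523438, 207.3162841796875), (39.371158599853516, 95.95063781738281), 5.64724588394165)
  gauge 0.028 98 ((545.5181884765625, 206.76866149902344), (40.79833984375, 94.46693420410156), 2.1567068099975586)
wrist cell [(0.56, [0.5447, 0.3096, 0.0146])]
wrist cell_gap []
wrist gauge [(0.79, [0.5477, 0.1884, 0.018])]
wrist gauge_tip [(0.6, [0.5485, 0.2736, 0.0363])]
wrist bottle [(0.81, [0.6651, 0.298, 0.0174])]
  cell 0.045 2232 ((545.7484130859375, 286.7091979980469), (56.16868591308594, 18.001750946044922), 0.9938597083091736)
  gauge 0.08 3614 ((546.5623168945312, 190.00704956054688), (16.637176513671875, 41.21308898925781), 0.7233803272247314)
  gauge 0.038 4357 ((545.9442749023438, 232.22320556640625), (39.951622009277344, 84.71981811523438), 0.4485609531402588)
  gauge 0.028 524 ((546.2462158203125, 244.58932495117188), (38.90656661987305, 60.267642974853516), 0.19554491341114044)
```

Call:
play_rows(series=[[[0,0.002,-0.0007,0,0.01],[0,0.003,0,0,0.01],[0,0.003,0,0,0.01],[0,0.003,0,0,0.01],[0,0,0,0,0.01]]])

```text
time: 28.7
ee_pos: [0.5463, 0.2011, 0.056]
orientation: [[-0.011, 1.0, 0.0], [1.0, 0.011, 0.001], [0.001, 0.0, -1.0]]
contact_force: [-0.6, 0.0, -4.6]
grip_width: 0.0153
```

Call:
play_rows(series=[[[0,0.002,0,0,0.01],[0,0.002,0,0,0.01],[0,0.001,0,0,0.01],[0,0,0,0,0.01]]])

```text
time: 29.1
ee_pos: [0.5463, 0.2054, 0.0559]
orientation: [[-0.01, 1.0, 0.0], [1.0, 0.01, 0.0], [0.0, 0.0, -1.0]]
contact_force: [-0.3, 0.2, -3.9]
grip_width: 0.0156
```

Call:
play_rows(series=[[[0,0.001,0,0,0.01],[0,0.001,0,0,0.01],[0,0,0,0,0.01]]])

```text
time: 29.4
ee_pos: [0.5463, 0.2074, 0.0559]
orientation: [[-0.01, 1.0, 0.0], [1.0, 0.01, 0.0], [0.0, 0.0, -1.0]]
contact_force: [-0.4, -0.1, -3.7]
grip_width: 0.0149
```

Call:
play_rows(series=[[[0,0.001,0,0,0.01],[0,0.001,0,0,0.01],[0,0,0,0,0.01]]])

```text
time: 29.7
ee_pos: [0.5464, 0.2077, 0.0558]
orientation: [[-0.009, 1.0, -0.0], [1.0, 0.009, -0.002], [-0.002, -0.0, -1.0]]
contact_force: [-0.9, -4.8, -1.6]
grip_width: 0.0153
```

```bash
python3 look.py | grep -v top
```

```text
29.7 [0.54642578 0.20774964 0.0558276 ] [[-0.009, 1.0, -0.0], [1.0, 0.009, -0.002]]
  gauge 0.08 31 ((545.8701171875, 190.21292114257812), (7.926197528839111, 13.973089218139648), 88.20987701416016)
  gauge 0.038 103 ((545.3927001953125, 190.98348999023438), (39.329097747802734, 21.269880294799805), 0.9481148719787598)
side cell [(0.82, [0.5444, 0.3033, 0.0132])]
side cell_gap [(0.93, [0.5432, 0.3032, 0.0344])]
side gauge [(0.57, [0.5488, 0.2066, 0.0098])]
side gauge_tip [(0.88, [0.5445, 0.2915, 0.0354])]
side bottle [(0.92, [0.6668, 0.2918, 0.0104])]
  cell 0.148 152 ((520.8221435546875, 270.4188537597656), (135.307373046875, 33.19826126098633), 67.69783020019531)
  cell 0.045 79 ((524.9902954101562, 302.31903076171875), (17.942283630371094, 55.68292236328125), 6.481545925140381)
  gauge 0.08 61 ((546.089111328125, 199.39044189453125), (16.475692749023438, 30.242019653320312), 1.9126226902008057)
  gauge 0.038 164 ((546.9954833984375, 227.63552856445312), (98.13230895996094, 41.424686431884766), 89.94342041015625)
  gauge 0.028 120 ((547.0162963867188, 226.0049591064453), (40.782493591308594, 94.73938751220703), 0.018594706431031227)
wrist cell [(0.72, [0.5469, 0.3077, 0.0156])]
wrist cell_gap [(0.27, [0.5477, 0.3079, 0.0159])]
wrist gauge [(0.93, [0.547, 0.2071, 0.0167])]
wrist gauge_tip []
wrist bottle [(0.67, [0.6678, 0.2925, 0.0144])]
  cell 0.045 35 ((545.7953491210938, 276.9164123535156), (55.065032958984375, 4.561992168426514), 0.5036777257919312)
  gauge 0.08 3514 ((546.1821899414062, 208.93734741210938), (15.76258659362793, 40.61898422241211), 0.5847963094711304)
  gauge 0.038 2329 ((546.0505981445312, 242.31011962890625), (40.01641845703125, 68.2265396118164), 0.4804871380329132)
  gauge 0.028 1789 ((546.08447265625, 252.90142822265625), (38.321388244628906, 39.868900299072266), 0.3348981440067291)
```

View pics/l_wrist.png

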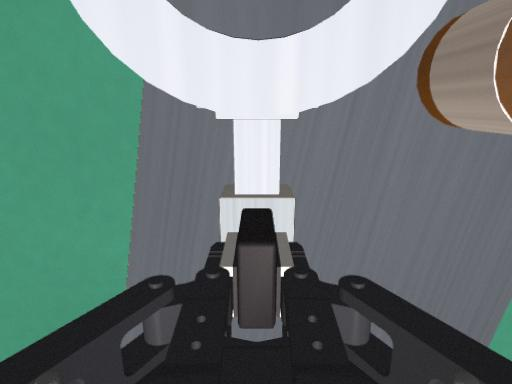

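Call:
play_rows(series=[[[0,-0.0005,-0.0005,0,0.01],[0,0,-0.0005,0,0.01],[0,0,-0.0005,0,0.01],[0,0,0,0,0.01]]])

```text
time: 31.3
ee_pos: [0.5466, 0.2077, 0.0548]
orientation: [[-0.009, 1.0, 0.0], [1.0, 0.009, -0.001], [-0.001, 0.0, -1.0]]
contact_force: [-1.3, -6.7, 1.7]
grip_width: 0.0151
```

Call:
play_rows(series=[[[0,-0.0005,0,0,0.01],[0,0,0,0,0.0165],[0,0,0,0,0.025],[0,0,0,0,0.05],[0,0,0,0,0.05],[0,0,0.02,0,0.05],[0,0,0.04,0,0.05],[0,-0.02,0.05,0,0.05],[0,-0.05,0.04,0,0.05],[0,-0.05,0,0,0.05],[0,0,0,0,0.05]]])

```text
time: 32.4
ee_pos: [0.5477, 0.0924, 0.1929]
orientation: [[0.0, 1.0, 0.002], [1.0, -0.0, -0.005], [-0.005, 0.002, -1.0]]
contact_force: [-0.5, 0.9, -0.5]
grip_width: 0.0499
```

```bash
python3 look.py; python3 - <<'E'
import cv2
im=cv2.imread('pics/l_side.png'); cv2.imwrite('pics/fin.png',cv2.resize(im[70:190,110:270],None,fx=4,fy=4))
E
```

```text
32.4 [0.54766516 0.09241478 0.19291669] [[0.0, 1.0, 0.002], [1.0, -0.0, -0.005]]
top cell [(0.95, [0.5432, 0.3029, 0.014])]
top cell_gap [(0.86, [0.5412, 0.3019, 0.0347])]
top gauge []
top gauge_tip []
top bottle [(0.59, [0.659, 0.2928, 0.011])]
  cell 0.148 571 ((544.9969482421875, 302.91162109375), (55.864017486572266, 53.677330017089844), 1.6306790113449097)
  cell 0.045 57 ((533.460693359375, 292.56085205078125), (42.0751838684082, 67.02713775634766), 56.18564224243164)
side cell [(0.94, [0.5477, 0.3025, 0.0116])]
side cell_gap [(0.81, [0.5432, 0.3026, 0.0336])]
side gauge [(0.93, [0.5511, 0.2093, 0.0098])]
side gauge_tip [(0.8, [0.5448, 0.2939, 0.0327])]
side bottle [(0.64, [0.4977, -0.1467, 0.0061])]
  cell 0.148 246 ((545.2388916015625, 300.7200927734375), (56.03268814086914, 51.68040466308594), 29.468711853027344)
  cell 0.045 136 ((546.0910034179688, 301.7407531738281), (57.9773063659668, 56.87158966064453), 89.45665740966797)
  gauge 0.08 93 ((546.6083374023438, 203.23782348632812), (16.333925247192383, 39.18391036987305), 2.250274658203125)
  gauge 0.038 184 ((547.056884765625, 226.87396240234375), (98.08101654052734, 41.52654266357422), 89.57894134521484)
  gauge 0.028 150 ((546.6904296875, 225.2170867919922), (41.31037902832031, 94.84151458740234), 1.3647552728652954)
wrist cell []
wrist cell_gap []
wrist gauge [(0.89, [0.5476, 0.2051, 0.0135])]
wrist gauge_tip []
wrist bottle []
  gauge 0.08 1267 ((546.7276611328125, 207.70040893554688), (15.503447532653809, 39.59950637817383), 0.07414042949676514)
  gauge 0.038 1624 ((546.5298461914062, 215.91087341308594), (39.82600402832031, 64.85213470458984), 0.5702565312385559)
  gauge 0.028 676 ((546.176025390625, 220.2275390625), (36.096683502197266, 74.58201599121094), 0.36702606081962585)
```

View pics/fin.png

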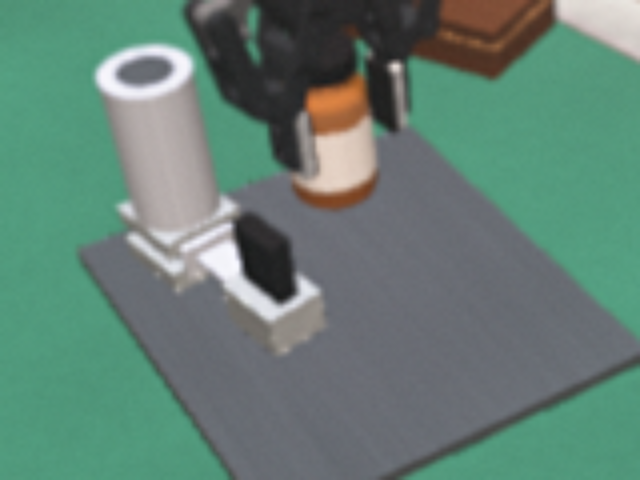

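```bash
python3 -c "
from rig import *
print(close_job())"
```

```text
the job is handed in; nothing more can be done
None
```

I stood the cell upright on the plate and let go of it. I then slid the gauge's blade into the gap in its foot until the depth stop touched the cell's side, released it and backed the arm away. The job was handed in at about 33 s of the 72 s; no verdict was reported.

**How it went:**
- **Cell:** The cell did not turn upright while I lifted it on its foot edge. I eased the grip in small steps until it swung down under its own weight, then set it on the plate. The highest tool force at set-down was about 16 N.
- **Gauge:** My first slide tipped the gauge nose-down by about 10 degrees. I let it settle flat, gripped it again about 1 mm clear of the plate, and inserted it. The stop touched with about 5 to 7 N.

**Last checks:**
- **Cell:** It stands upright on the plate at about (0.546, 0.303). It did not move measurably during the insertion.
- **Gauge:** It is flat on the plate and in line with the cell to about 1 mm.
- **Fit:** The blade tip is about 9 to 13 mm from the cell's axis, against a 17.5 mm limit. It should read 13 mm with the stop touching, so the lower readings are within the few millimetres of camera error.
- **Jar:** It was not visibly moved; the last readings put it within a few millimetres of its start.
- **Flask and beaker:** I did not measure them again after the start. They were still standing in the last picture that showed them, when the cell was set down, and the arm did not go near them afterwards.

One low-confidence side-camera reading for the jar (0.498, -0.147) was really the flask, so I ignored it.

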